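# Show the reference ball to the drop-shape camera

### The job

Switch the instrument on by pressing the keys of the control box right down and letting them up again, one at a time: green, then yellow, then blue. Then pick up the white sample tray with the orange handle and carry it into the gap between lens and lamp without letting the steel ball leave its pocket or touching the ball, and without disturbing the vial, the jar or the lens cap. Finish while holding the tray still and level in the gripper, tray and gripper clear of everything else, with the ball in the middle of the gap and centred on the line from lens to lamp.

Things in the scene. Friction and masses are not known exactly. Their poses are not given: they have to be found in the camera images.
- instrument: Fixed bench instrument: silver base 120 mm (x) by 540 mm (y = -300 to +240) by 60 mm high; black lens tube (44 mm dia.) on a column at -y, lamp with round pale window (40 mm dia.) on a 210 mm high column at +y. Origin: underside, below mid-gap; z up, y from lens to lamp. Gap from y = -120 to +117 mm, open to -x and above, in it only a foot 88 mm high.
- focus (a point): The instrument's viewing point in empty air: on the line from lens centre to lamp centre, midway in the gap, 170 mm above the bench. Axes as instrument.
- control_box: Fixed grey control box, 90 mm (x) by 190 mm (y) by 30 mm high, with three push keys on its top in a row along its y, 58 mm apart, in an order of colours that differs each time. Origin: centre of its underside.
- tray: White sample tray, plate 130 by 50 by 6 mm, loose on the bench, 0.1 to 0.2 kg. Origin: underside, below the handle's centre; z up, x along the tray towards the ball pocket; plate from x = -52 to +78 mm, y = -25 to +25 mm. Handle: orange upright fin, 44 mm long (x), 10 mm thick (y), its top 52 mm above the underside.
- pocket (a point): The pocket for the ball on the tray: a black ring, 19 mm inside and 27 mm outside diameter, standing 3 mm above the plate, at x = +58 mm of the tray. This point is where the ball's centre rests, 16 mm above the tray's underside.
- ball_center (a point): Centre of the polished steel reference ball, 20 mm diameter, about 33 g, lying loose in the pocket; it rolls out over the ring if the tray tips about 40 degrees or is jerked. Its axes mean nothing.
- vial: Bystander: small amber bottle with white cap, 34 mm diameter, 75 mm high, standing on the bench. Origin: centre of its underside.
- jar: Bystander: clear jar with lid, 52 mm diameter, 60 mm high. Origin: centre of its underside.
- lens_cap: Bystander: black round lens cap lying flat, 54 mm diameter, 13 mm high. Origin: centre of its underside.
- green_key (a joint): Green push key on the control box, a 28 mm round cap, in a black round housing of 44 mm diameter and 12 mm height. Value: how far it is pressed, 0 up, 0.006 m fully down; a spring returns it (1.5 N to start, 5 N fully down).
- green_key_top (a point): Centre of the green cap's upper face, 52 mm above the bench when up; moves down as it is pressed.
- yellow_key (a joint): Yellow push key on the control box, a 28 mm round cap, in a black round housing of 44 mm diameter and 12 mm height. Value: how far it is pressed, 0 up, 0.006 m fully down; a spring returns it (1.5 N to start, 5 N fully down).
- yellow_key_top (a point): Centre of the yellow cap's upper face, 52 mm above the bench when up; moves down as it is pressed.
- blue_key (a joint): Blue push key on the control box, a 28 mm round cap, in a black round housing of 44 mm diameter and 12 mm height. Value: how far it is pressed, 0 up, 0.006 m fully down; a spring returns it (1.5 N to start, 5 N fully down).
- blue_key_top (a point): Centre of the blue cap's upper face, 52 mm above the bench when up; moves down as it is pressed.
Not all that is in view belongs to the job. There is more than one size of the tray; the one meant has the size given above.

How it is judged:
By the outcome, as a careful person would: the job done as asked, in the order asked, and still so for the second after the job is handed in, while the arm keeps its last pose, push and grip.
It also fails if it takes over 67 s, if anything falls off the work surface, if the arm or the gripper's body presses on something with over 40 N, if the wrist force passes 120 N, or if a joint passes its speed limit or range.

### The arm

A 7-joint arm with a two-finger parallel gripper is mounted at the origin on the work surface. World frame = base frame: x ahead of the robot, y to its left, z up, the work surface at z = 0. Lengths are in m, angles in rad, forces in N, time in s.
With the tool pointing down it reaches from about 0.375 to 0.925 m from the base axis. Payload 3.1 kg.
Tool frame: the origin (TCP) lies at the centre of the arm's flange, where the gripper is bolted on; the fingertips stand 173 mm ahead of it and the grasp point (between the pads) lies 155 mm ahead of it (robot.grasp_offset is the distance from the TCP to the grasp point, in m); y points along the fingers, z is the direction in which the jaws open and shut, and the axes are right-handed (so a half turn about y gives the same grasp; the last joint's range is limited). The gripper opens to 85 mm and grips with 20 to 120 N. Pads are 22 mm wide; open, the fingers measure 114 mm over their backs; the gripper's body (76 mm by 85 mm) begins 54 mm behind the grasp point. The pads swing forward as they close: fully open they stand 13 mm farther back than shut.
Start: joints at [-1.317, 0.383, 0.044, 1.598, -0.018, 1.161, -0.05], TCP at [0.224, 0.61, 0.405] pointing down, gripper open.
Joint ranges: [-2.61, 2.61], [-0.41, 2.15], [-1.48, 1.57], [0, 2.5], [-1.57, 4.71], [0.05, 1.97], [-2.85, 2.85]. Speed limits (rad/s): [2.79, 2.79, 3.14, 3.14, 3.14, 3.14, 3.14].

### API

Orientations are given as a rotation vector (axis times angle).
In Python, from plant import robot gives the robot as it stands.
- The arm moves only by the shell command python3 -m crank 'ROWS' [FORCE]. ROWS is JSON, a list of rows, each a list of 3 entries, a list of its own where there are three numbers: the turn, a rotation vector about the tool's x, y, z in degrees, then the shift along the tool's x, y, z in cm, then the opening in per cent of the stroke, from 0 (shut) to 100 (fully open). A call has 1 to 5 rows; each row is the pose to reach, as a shift and turn from the pose commanded when the call began, along the tool's axes at that moment; what a row does not reach only later rows make up. A row lasts 1/8 s, in which the tool goes at most 62.5 mm and 10.7 degrees, less where a joint would pass 70% of its speed; a pose out of reach is approached as far as the arm can. A call with a gripper value outside its range is refused whole. The fingers move at their own pace and stop on an object; FORCE is the grip in N (left out, the last holds). Time passes only in rows, so rows that repeat a pose let the fingers close. It gives the time, the measured TCP pose, the force and the opening at its end, in the units of the state.
- robot.sense(): the state, without advancing time (a new reading comes with each control period).
- robot.capture(name): name is "scene" or "top"; returns the picture (384x512x3 uint8, red, green, blue); there is no depth.
- robot.calibration(name): a dict with "K" (3x3 intrinsics, pixels), "eye" and "rotation" of the camera in the world. Camera axes: x right, y up, looking along -z (the intrinsics and any distortion apply to the point x, -y, -z); pixel columns grow to the right and rows downward; lengths in m; the calibration is good to about 2 mm. A picture is of the moment at which its call begins. calibration takes no time and is no camera call.
- robot.sign_off(): hands the job in, once; it reports no verdict.
The state is a dict: "time_s": time; "joints": joint angles; "qvel": joint speeds; "joint_torque": joint torques, N m; "eef_pos": TCP position; "tcp_rot": TCP orientation; "force": force on the tool from outside, world axes, zero at the start; "moment": the same for the moment, N m; "opening": finger opening in m.
Only numpy, scipy, OpenCV 4.12 (cv2) and the standard library are available. Lean on these libraries where they do the work, as an engineer would, in place of code of your own. Each camera call takes 0.05 s, during which the arm holds its last target.

## Working session

There is one attempt and no reset: what is moved stays moved. The work goes in short steps, Python scripts to look and compute and a shell command to move; the robot and the scene stay as the last step left them, time stands still between calls to the robot, and variables do not carry over. Pictures are saved under pics/ and viewed, and the job is handed in when it is done.

```bash
ls; mkdir -p pics; python3 - <<'E'
from plant import robot
import cv2,numpy as np
np.set_printoptions(precision=4,suppress=True)
for n in("scene","top"):
    im=robot.capture(n); cv2.imwrite(f"pics/{n}0.png",cv2.cvtColor(cv2.resize(im,(800,600),interpolation=cv2.INTER_CUBIC),cv2.COLOR_RGB2BGR)); np.save(f"pics/{n}0.npy",im)
    print(n,robot.calibration(n))
print(robot.sense())
E
```

```text
pics
scene {'K': array([[489.9621,   0.    , 263.3188],
       [  0.    , 489.9621, 189.6412],
       [  0.    ,   0.    ,   1.    ]]), 'eye': array([0.9528, 0.7794, 1.3387]), 'rotation': array([0.2465, 0.8675, 2.4635])}
top {'K': array([[374.2878,   0.    , 259.1578],
       [  0.    , 374.2878, 191.1654],
       [  0.    ,   0.    ,   1.    ]]), 'eye': array([ 0.2667, -0.0087,  1.2867]), 'rotation': array([ 0.1274, -0.1622, -1.58  ])}
{'time_s': 0.1, 'joints': array([-1.3168,  0.3838,  0.0438,  1.5994, -0.0179,  1.1612, -0.0499]), 'qvel': array([ 0.0006, -0.0027,  0.0001, -0.0034, -0.0013, -0.0014, -0.0009]), 'joint_torque': array([  0.0028, -43.4734,   1.0293, -25.0454,   0.0108,   0.0055,
         0.    ]), 'eef_pos': array([0.2238, 0.6098, 0.4034]), 'tcp_rot': array([-1.5555,  0.2763, -0.2758]), 'force': array([ 0.7835, -0.0671, -0.4158]), 'moment': array([-0.045 , -0.0058, -0.0159]), 'opening': 0.08512914027574013}
```

View pics/scene0.png

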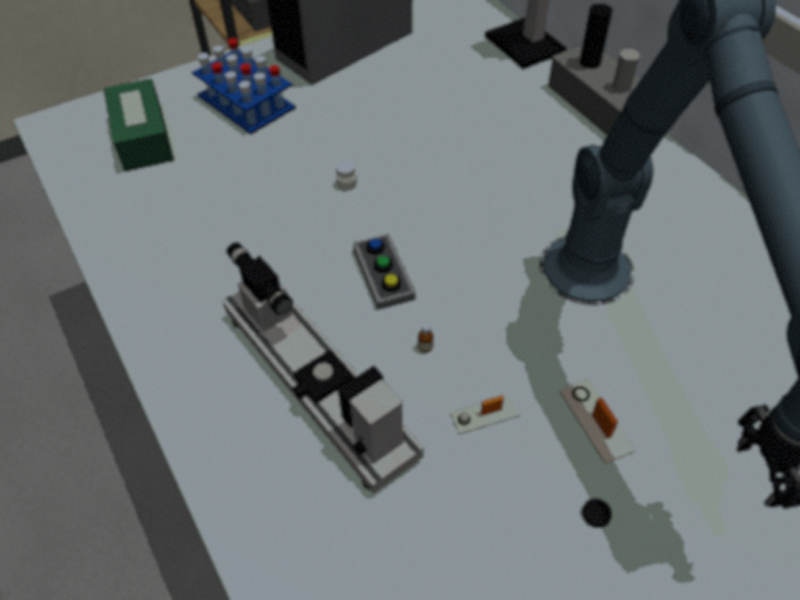

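View pics/top0.png

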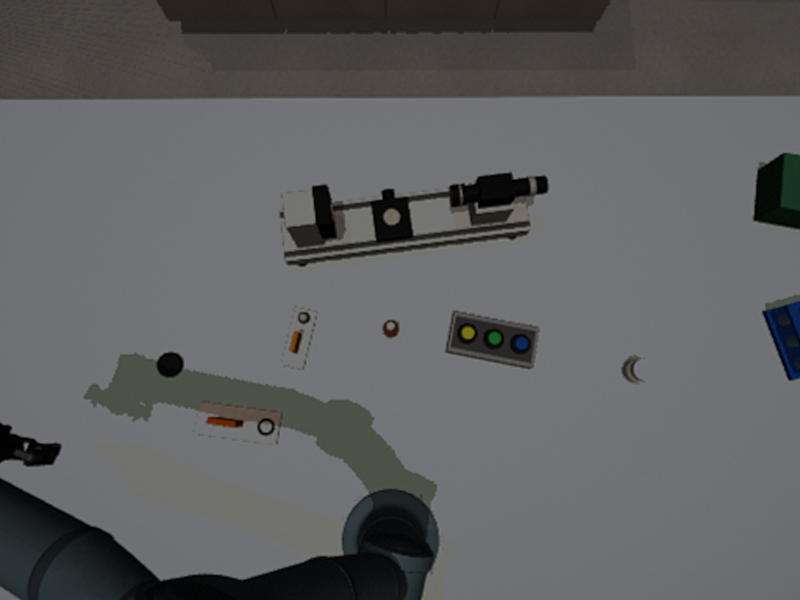

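The top picture (800x600) shows the instrument at (405,215), the control box at (492,340) and the vial at (391,328). The jar is at about (635,370) and the lens cap at (170,364). There are two tray candidates: the small one at (299,337) with something in its ring, and the larger one at (240,422) with an empty ring. I'll measure both and enlarge them.

```bash
cat > h.py <<'E'
import numpy as np,cv2
from scipy.spatial.transform import Rotation as R
from plant import robot
np.set_printoptions(precision=4,suppress=True)
C={n:robot.calibration(n) for n in("scene","top")}
def proj(n,P):
    c=C[n];p=(np.atleast_2d(P)-c["eye"])@R.from_rotvec(c["rotation"]).as_matrix()
    p=p*[1,-1,-1];q=p@c["K"].T;return q[:,:2]/q[:,2:]
def back(n,uv,z):
    c=C[n];uv=np.atleast_2d(np.array(uv,float));d=np.c_[uv,np.ones(len(uv))]@np.linalg.inv(c["K"]).T
    d=(d*[1,-1,-1])@R.from_rotvec(c["rotation"]).as_matrix().T
    return c["eye"]+d*((z-c["eye"][2])/d[:,2])[:,None]
def crop(im,u0,u1,v0,v1,s,fn):
    o=cv2.resize(im[v0:v1,u0:u1],None,fx=s,fy=s,interpolation=cv2.INTER_CUBIC)
    o=np.clip(o.astype(float)*1.5,0,255).astype(np.uint8)
    cv2.imwrite(fn,cv2.cvtColor(o,cv2.COLOR_RGB2BGR))
E
python3 - <<'E'
from h import *
t=np.load("pics/top0.npy");s=np.load("pics/scene0.npy")
crop(t,100,225,190,290,6,"pics/ct.png")
crop(s,280,410,235,310,6,"pics/cs.png")
crop(t,170,355,110,240,4,"pics/ci.png")
crop(s,140,280,145,320,3,"pics/csi.png")
print(robot.calibration("top").keys())
E
```

```text
dict_keys(['K', 'eye', 'rotation'])
```

View pics/ct.png

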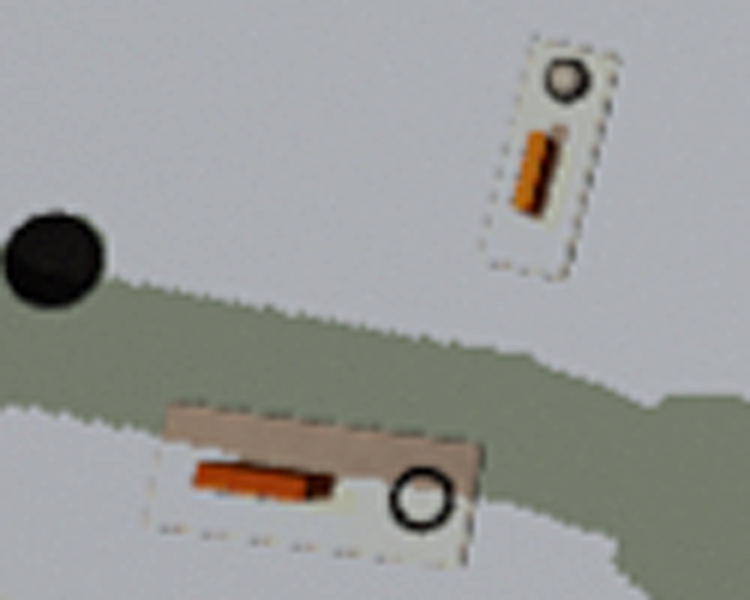

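View pics/cs.png

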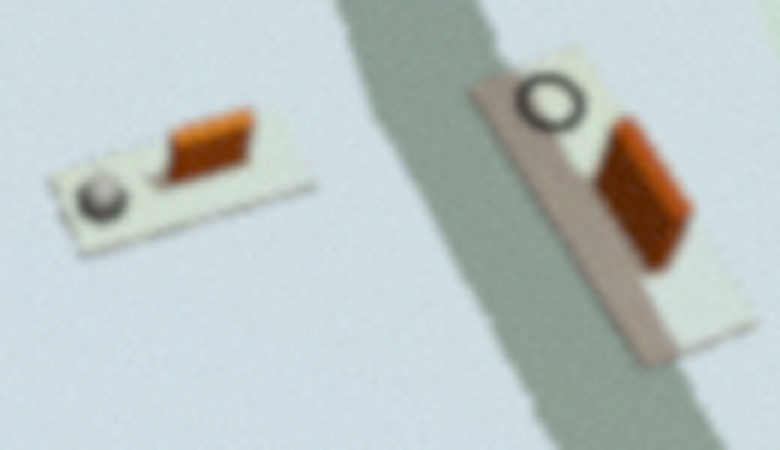

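View pics/ci.png

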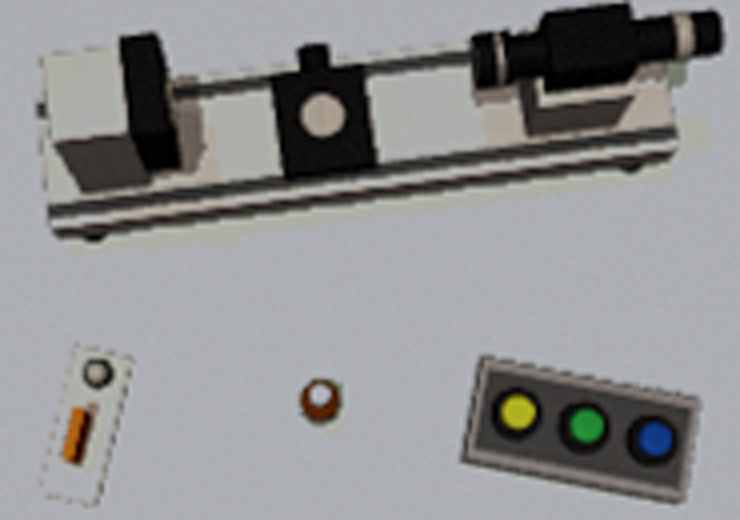

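View pics/csi.png

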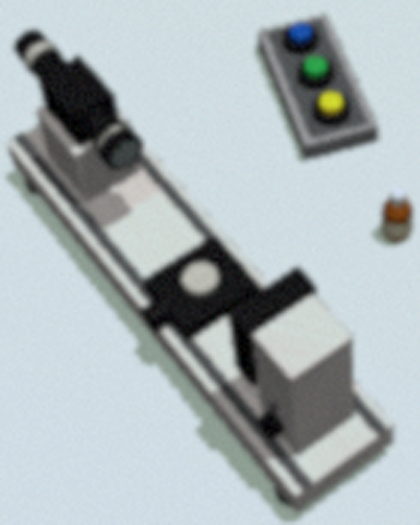

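The enlarged crop shows the small tray at ct (550,160), holding the ball in its ring, and a larger tray at ct (315,490) with an empty ring. Next I'll compare their sizes numerically and fit all the objects with both cameras.

```bash
cat > meas.py <<'E'
from h import *
from scipy.optimize import least_squares
t=np.load("pics/top0.npy");s=np.load("pics/scene0.npy")
IM={"top":t,"scene":s}
def cr(p,u0,v0,sc): p=np.array(p,float); return (p+.5)/sc-.5+[u0,v0]
def rect(name,uv,z):
    P=back(name,uv,z);print(name,"sides mm",1e3*np.linalg.norm(P-np.roll(P,-1,0),axis=1)[:4]);return P
small_t=cr([(532,38),(622,58),(566,280),(482,262)],100,190,6)
big_t=cr([(168,404),(482,445),(465,568),(146,525)],100,190,6)
rect("top",small_t,.006);rect("top",big_t,.006)
small_s=cr([(48,180),(82,257),(317,185),(282,105)],280,235,6)
big_s=cr([(470,90),(648,367),(760,322),(578,46)],280,235,6)
rect("scene",small_s,.006);rect("scene",big_s,.006)
# keys
def blob(im,cond,win):
    u0,u1,v0,v1=win;a=im[v0:v1,u0:u1].astype(float);w=cond(a[...,0],a[...,1],a[...,2]);vv,uu=np.nonzero(w)
    return np.array([uu.mean()+u0,vv.mean()+v0]),w.sum()
conds={"yellow":lambda r,g,b:(r>1.6*b+20)&(g>1.4*b+15),"green":lambda r,g,b:(g>1.6*r+10)&(g>1.3*b+10),"blue":lambda r,g,b:(b>1.5*r+15)&(b>1.2*g+10)}
keys={}
for n,win in(("top",(280,350,195,240)),("scene",(220,270,145,200))):
    for k,c in conds.items():
        p,N=blob(IM[n],c,win);keys[n,k]=p;print(n,k,p,N,back(n,p,.051)[0])
E
python3 meas.py
```

```text
top sides mm [ 53.315  130.3434  48.7455 130.8847]
top sides mm [176.7507  67.01   177.9349  66.3048]
scene sides mm [ 47.4817 130.1439  50.2367 132.8778]
scene sides mm [174.5078  64.9065 176.7376  67.1308]
top yellow [299.  212.5] 62 [ 0.4226 -0.1696  0.051 ]
top green [316.1231 215.8769] 65 [ 0.4105 -0.2263  0.051 ]
top blue [333.2581 219.2581] 62 [ 0.3985 -0.283   0.051 ]
scene yellow [249.8906 179.1562] 64 [ 0.4248 -0.166   0.051 ]
scene green [244.8148 167.037 ] 54 [ 0.4117 -0.2231  0.051 ]
scene blue [239.92 155.98] 50 [ 0.4002 -0.2777  0.051 ]
```

The small tray at top (299,337) measures about 130 x 50 mm and holds the ball, so it's the one meant. The larger tray is about 176 x 66 mm, a decoy. The key spacing comes out at 58 mm, as it should. Now I'll fit the instrument and tray poses.

```bash
cat > fit.py <<'E'
from meas import *
def pose(p,P):
    c,s_=np.cos(p[2]),np.sin(p[2]);P=np.array(P,float);return np.c_[p[0]+c*P[:,0]-s_*P[:,1],p[1]+s_*P[:,0]+c*P[:,1],P[:,2]]
def fit(obs,x0):
    def f(p): return np.concatenate([(proj(n,pose(p,[P]))-uv).ravel() for n,P,uv in obs])
    r=least_squares(f,x0,loss="soft_l1");return r.x,r.fun.reshape(-1,2)
if __name__=="__main__":
    ct=lambda x,y:cr((x,y),170,110,4); cs=lambda x,y:cr((x,y),140,145,3)
    ins=[("top",(-.06,.24,.06),ct(47,208)),("top",(-.06,-.3,.06),ct(677,132)),
     ("scene",(.06,-.3,.06),cs(10,143)),("scene",(.06,.24,.06),cs(290,497)),("scene",(-.06,.24,.06),cs(388,430))]
    pi,r=fit(ins,[.75,0,0.1]);print("inst",pi,"\n",r)
    tc=[(.078,.025,.006),(.078,-.025,.006),(-.052,-.025,.006),(-.052,.025,.006)]
    tr=[("top",P,u) for P,u in zip(tc,small_t)]+[("scene",P,u) for P,u in zip([tc[0],tc[1],tc[2],tc[3]],small_s[[1,0,3,2]])]
    pt,r=fit(tr,[.45,.2,0]);print("tray",pt,"\n",r)
    kp=[(n,P,keys[n,k]) for n in IM for k,P in(("yellow",(0,.058,.051)),("green",(0,0,.051)),("blue",(0,-.058,.051)))]
    pk,r=fit(kp,[.41,-.22,0.2]);print("keys",pk,"\n",r, pose(pk,[(0,.058,.052),(0,0,.052),(0,-.058,.052)]))
    ball_t=cr([(567,79)],100,190,6);ball_s=cr([(102,197)],280,235,6)
    print("pocket",pose(pt,[(.058,0,.016)]),"ball",back("top",ball_t,.016),back("scene",ball_s,.016))
    np.savez("fit.npz",pi=pi,pt=pt,pk=pk)
    def poly(im,n,p,P,col,S):
        q=((proj(n,pose(p,P))+.5)*S-.5);cv2.polylines(im,[np.round(q*16).astype(np.int32)],False,col,1,cv2.LINE_AA,4)
    box=lambda x0,x1,y0,y1,z0,z1:[(x0,y0,z0),(x1,y0,z0),(x1,y1,z0),(x0,y1,z0),(x0,y0,z0),(x0,y0,z1),(x1,y0,z1),(x1,y1,z1),(x0,y1,z1),(x0,y0,z1)]
    ang=np.linspace(0,2*np.pi,40)
    circ=lambda y,r,z=.17:[(r*np.cos(a),y,z+r*np.sin(a)) for a in ang]
    for n,(u0,v0,w,h,S) in{"top":(170,110,190,130,4),"scene":(140,145,210,150,3.8)}.items():
        S=4 if n=="top" else 3.8
        im=np.clip(cv2.resize(IM[n],None,fx=S,fy=S,interpolation=cv2.INTER_CUBIC)*1.4,0,255).astype(np.uint8)[...,::-1].copy()
        poly(im,n,pi,box(-.06,.06,-.3,.24,0,.06),(0,0,255),S)
        poly(im,n,pi,circ(-.12,.022),(0,255,0),S);poly(im,n,pi,circ(.117,.02),(0,255,0),S)
        poly(im,n,pi,[(0,-.12,.17),(0,.117,.17)],(255,255,0),S)
        poly(im,n,pi,[(.01*np.cos(a),.01*np.sin(a),.088) for a in ang],(255,0,255),S)
        poly(im,n,pt,box(-.052,.078,-.025,.025,0,.006),(0,0,255),S);poly(im,n,pt,box(-.022,.022,-.005,.005,.006,.052),(255,0,0),S)
        poly(im,n,pk,box(-.045,.045,-.095,.095,0,.03),(0,0,255),S)
        a,b=int(u0*S),int(v0*S);cv2.imwrite(f"pics/ov_{n}.png",im[b:b+int(h*S),a:a+int(w*S)])
E
python3 fit.py
```

```text
top sides mm [ 53.315  130.3434  48.7455 130.8847]
top sides mm [176.7507  67.01   177.9349  66.3048]
scene sides mm [ 47.4817 130.1439  50.2367 132.8778]
scene sides mm [174.5078  64.9065 176.7376  67.1308]
top yellow [299.  212.5] 62 [ 0.4226 -0.1696  0.051 ]
top green [316.1231 215.8769] 65 [ 0.4105 -0.2263  0.051 ]
top blue [333.2581 219.2581] 62 [ 0.3985 -0.283   0.051 ]
scene yellow [249.8906 179.1562] 64 [ 0.4248 -0.166   0.051 ]
scene green [244.8148 167.037 ] 54 [ 0.4117 -0.2231  0.051 ]
scene blue [239.92 155.98] 50 [ 0.4002 -0.2777  0.051 ]
inst [ 0.6761 -0.0093  0.1142] 
 [[ 0.0517  2.9114]
 [ 0.1505  2.8797]
 [-2.8843  0.1644]
 [-0.7796  1.5214]
 [ 0.2121 -0.1413]]
tray [ 0.4095  0.199  -0.2186] 
 [[ 0.0101  0.0208]
 [-0.8719 -0.3956]
 [-0.3098 -0.3885]
 [-0.687  -0.3848]
 [ 0.2803 -0.4212]
 [ 0.1266 -1.1166]
 [-0.4975 -0.2791]
 [ 0.134  -0.5474]]
keys [ 0.411  -0.225  -0.2146] 
 [[-0.3776 -0.2013]
 [-0.394  -0.1184]
 [-0.3967 -0.0345]
 [ 0.0214 -0.6163]
 [-0.0895 -0.4507]
 [-0.1782 -0.8791]] [[ 0.4233 -0.1684  0.052 ]
 [ 0.411  -0.225   0.052 ]
 [ 0.3986 -0.2817  0.052 ]]
pocket [[0.4661 0.1864 0.016 ]] ball [[0.4654 0.1845 0.016 ]] [[0.4682 0.1882 0.016 ]]
```

View pics/ov_top.png

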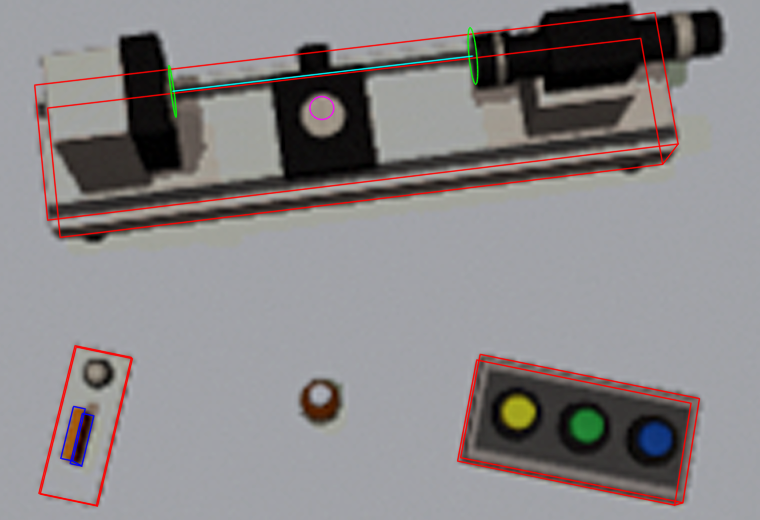

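View pics/ov_scene.png

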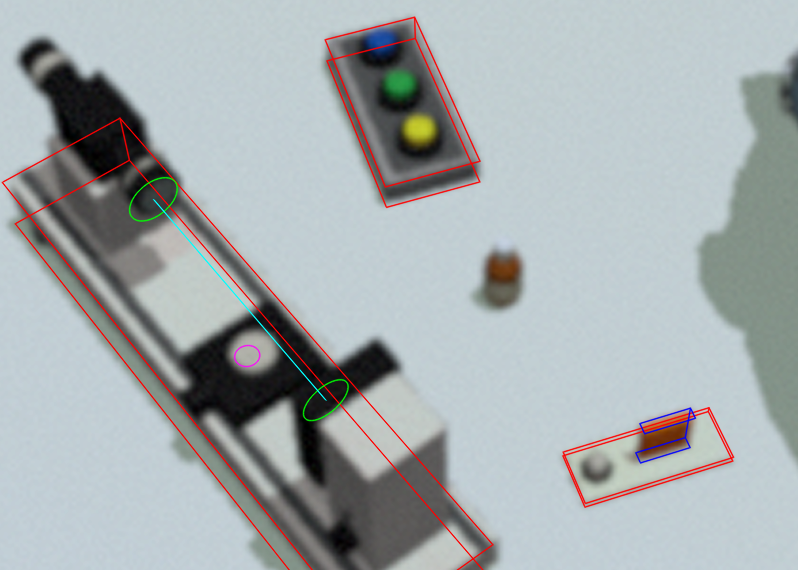

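The tray and box overlays fit. The instrument outline is up to 3 px off, so I'm enlarging it before using it. Its lens and lamp edges matter most.

```bash
python3 - <<'E'
from h import *
t=np.load("pics/top0.npy");s=np.load("pics/scene0.npy")
crop(t,172,272,112,180,8,"pics/a1.png")
crop(t,262,362,105,173,8,"pics/a2.png")
crop(s,138,213,148,223,8,"pics/b1.png")
crop(s,183,273,225,315,6.6,"pics/b2.png")
E
```

```text
(no output)
```

View pics/a1.png

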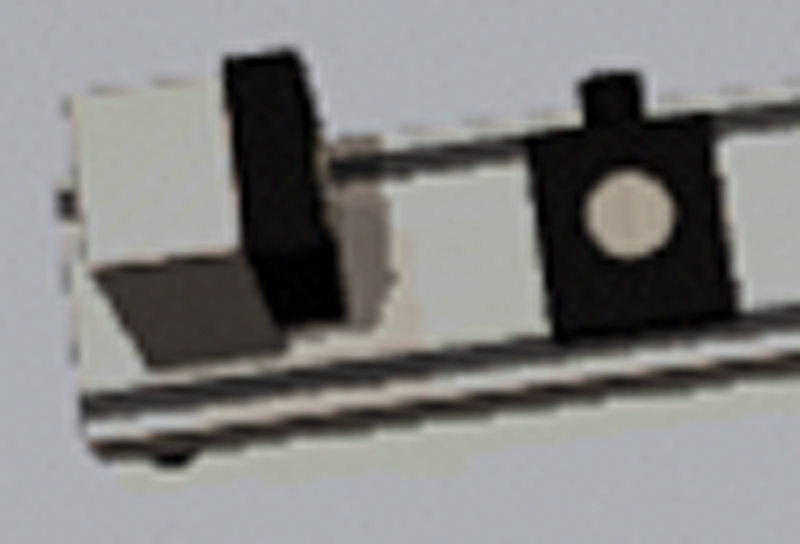

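View pics/a2.png

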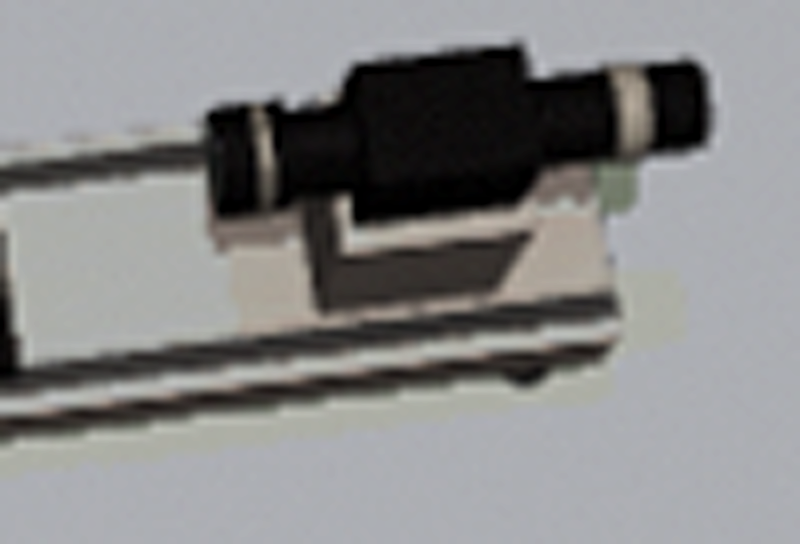

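View pics/b1.png

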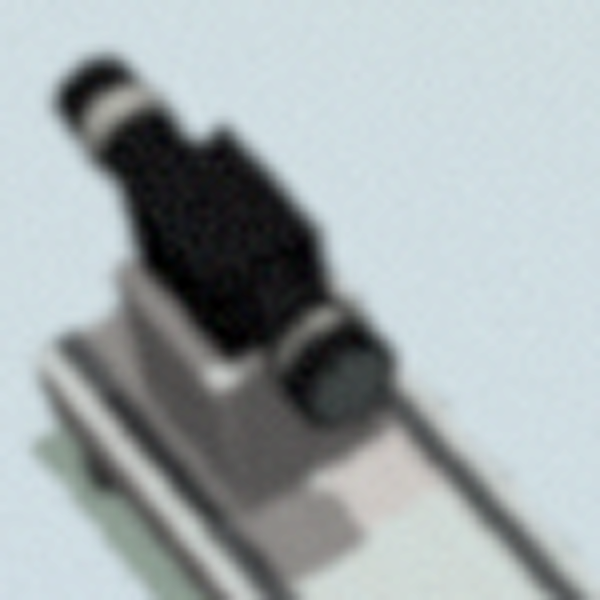

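View pics/b2.png

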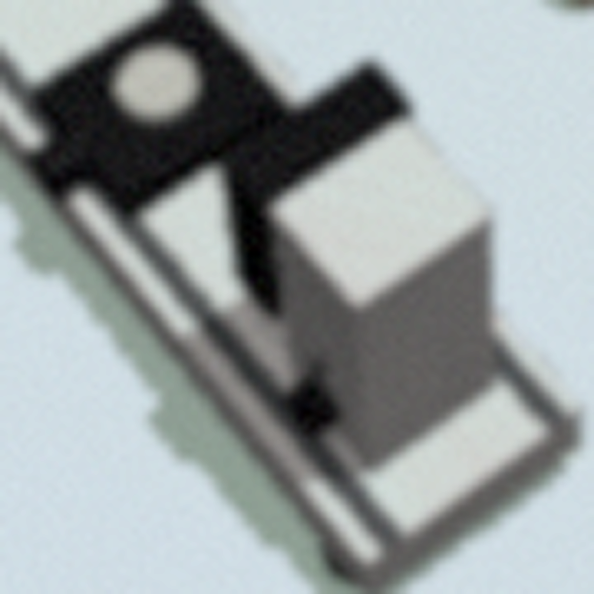

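```bash
cat > fit2.py <<'E'
from fit import *
a1=lambda x,y:cr((x,y),172,112,8);a2=lambda x,y:cr((x,y),262,105,8);b1=lambda x,y:cr((x,y),138,148,8)
def b2(x,y): return cr((x,y),183,225,6.6)
base=[("top",(-.06,.24,.06),a1(85,430)),("top",(-.06,-.3,.06),a2(618,345)),
 ("scene",(.06,.24,.06),b2(375,568)),("scene",(-.06,.24,.06),b2(577,418)),("scene",(.06,-.3,.06),b1(40,362))]
lens=[("top",(0,-.12,.17),a2(212,162)),("scene",(0,-.12,.17),b1(345,380))]
p,r=fit(base,[.75,0,.1]);print("base only",p,"\n",r)
p2,r=fit(base+lens,p);print("all",p2,"\n",r)
def show(n,uv,z,lab):
    P=back(n,[uv],z)[0];c,s_=np.cos(p2[2]),np.sin(p2[2]);d=P[:2]-p2[:2];print(lab,n,1e3*np.array([c*d[0]+s_*d[1],-s_*d[0]+c*d[1]]))
show("top",a1(630,215),.088,"foot");show("scene",b2(157,82),.088,"foot")
show("top",a2(212,162),.17,"lens");show("scene",b1(345,380),.17,"lens")
for q in((225,58),(297,50),(330,237),(250,255)): show("top",a1(*q),.21,"lampplate")
for q in((75,97),(240,255)): show("top",a1(*q),.21,"lamptop")
for q in((375,62),(408,110),(240,160)): show("scene",b2(*q),.21,"lampplate")
for q in((410,120),(488,215),(360,303),(272,212)): show("scene",b2(*q),.21,"lamptop")
print("focus",pose(p2,[(0,-.0015,.17),(0,-.12,.17),(0,.117,.17)]))
np.savez("fit.npz",pi=p2,**{k:np.load("fit.npz")[k] for k in("pt","pk")})
E
python3 fit2.py | tail -32
```

```text
[ 0.0368 -0.2121]
 [-2.1383  0.5633]
 [ 0.923  -0.5552]
 [-0.4295 -1.0564]]
all [ 0.671  -0.0097  0.1104] 
 [[-0.7747  0.4404]
 [ 0.3927 -0.434 ]
 [-2.6282  0.3475]
 [ 0.4428 -0.7534]
 [-0.798  -1.2174]
 [-0.1687  0.3745]
 [ 0.8352  1.0803]]
foot top [-1.7387 -0.5711]
foot scene [-1.5963 -0.4043]
lens top [   1.1638 -120.7015]
lens scene [  -0.2103 -125.1052]
lampplate top [ 37.3748 148.6033]
lampplate top [ 37.348  121.3101]
lampplate top [-37.6056 116.5952]
lampplate top [-41.0224 146.9205]
lamptop top [ 28.5897 206.0661]
lamptop top [-40.5771 150.6178]
lampplate scene [-43.0475 120.6406]
lampplate scene [-39.8247 148.1607]
lampplate scene [ 28.7022 125.5179]
lamptop scene [-37.5761 152.5862]
lamptop scene [-35.504  208.2332]
lamptop scene [ 28.8738 209.1352]
lamptop scene [ 32.4734 153.6636]
focus [[ 0.6712 -0.0112  0.17  ]
 [ 0.6843 -0.1289  0.17  ]
 [ 0.6581  0.1066  0.17  ]]
```

Foot, lens and lamp agree with the fit to about 2 mm, which puts the focus near (0.671, -0.011, 0.170). Next is a planning helper and the move to a point above the green key.

```bash
cat > plan.py <<'E'
from h import *
def down(yaw_jaw):
    # tool y = world down, tool z = jaw dir at yaw
    z=np.array([np.cos(yaw_jaw),np.sin(yaw_jaw),0]);y=np.array([0,0,-1.]);x=np.cross(y,z);return np.c_[x,y,z]
def cur():
    s=robot.sense();return s["eef_pos"],R.from_rotvec(s["tcp_rot"]).as_matrix(),s
def go(tcp,yaw,p0=None,R0=None):
    p,Rm,s=cur()
    if p0 is not None:p,Rm=np.array(p0),R0
    best=None
    for a in(yaw,yaw+np.pi):
        T=R.from_matrix(Rm.T@down(a)).as_rotvec(degrees=True)
        if best is None or np.linalg.norm(T)<np.linalg.norm(best):best=T
    print("turn deg",best,"shift cm",100*Rm.T@(np.array(tcp)-p),"from",p)
if __name__=="__main__":
    p,Rm,s=cur();print(Rm,p)
    f=np.load("fit.npz");print("tray jaw yaw",f["pt"][2]+np.pi/2)
    zb=np.degrees(np.arctan2(Rm[1,2],Rm[0,2]));print("jaw yaw deg",zb)
    go([.42,.25,.42],f["pk"][2]+np.pi/2);
    print(back("top",(np.array([[391,328],[170,364]])+.5)*.64-.5,.03))
E
python3 plan.py
```

```text
[[ 0.9388 -0.0007  0.3445]
 [-0.3445 -0.0023  0.9388]
 [ 0.0001 -1.     -0.0024]] [0.2238 0.6098 0.4034]
tray jaw yaw 1.3521962990181295
jaw yaw deg 69.8485583634111
turn deg [ 0.1385 -7.8531 -0.0026] shift cm [ 30.8144  -1.5923 -27.0208] from [0.2238 0.6098 0.4034]
[[ 0.4369 -0.0067  0.03  ]
 [ 0.366   0.4635  0.03  ]]
```

```bash
python3 -m crank '[[[0,-7.8,0],[31,-1.5,-27],0],[[0,-7.8,0],[31,-1.5,-27],0],[[0,-7.8,0],[31,-1.5,-27],0],[[0,-7.8,0],[31,-1.5,-27],0],[[0,-7.8,0],[31,-1.5,-27],0]]'
python3 - <<'E'
from plan import *
go([.411,-.2245,.273],np.radians(77.6))
E
```

```text
time_s: 0.72
eef_pos: [0.375, 0.3343, 0.4158]
tcp_rot: [-1.565, 0.17, -0.169]
force: [0.6, -0.0, -0.1]
opening: -0.0001
turn deg [ 0.0232  0.0424 -0.0139] shift cm [ 15.4833  14.2934 -53.8088] from [0.375  0.3343 0.4158]
```

```bash
python3 -m crank '[[[0,0,0],[15.5,5,-54],0],[[0,0,0],[15.5,5,-54],0],[[0,0,0],[15.5,5,-54],0],[[0,0,0],[15.5,5,-54],0],[[0,0,0],[15.5,5,-54],0]]'
python3 - <<'E'
from plan import *
go([.411,-.2245,.30],np.radians(77.6))
E
```

```text
time_s: 1.35
eef_pos: [0.3937, 0.0238, 0.388]
tcp_rot: [-1.564, 0.169, -0.169]
force: [0.9, -0.3, -0.4]
opening: -0.0003
turn deg [-0.0311  0.0576  0.0074] shift cm [  6.9933   8.7907 -23.8869] from [0.3937 0.0238 0.388 ]
```

```bash
python3 -m crank '[[[0,0,0],[7,8.8,-23.9],0],[[0,0,0],[7,8.8,-23.9],0],[[0,0,0],[7,8.8,-23.9],0],[[0,0,0],[7,8.8,-23.9],0],[[0,0,0],[7,8.8,-23.9],0]]'
python3 - <<'E'
from plan import *
go([.411,-.2245,.265],np.radians(77.6))
E
```

```text
time_s: 1.98
eef_pos: [0.41, -0.2264, 0.2991]
tcp_rot: [-1.567, 0.177, -0.172]
force: [-0.0, 1.5, 0.3]
opening: 0.0004
turn deg [ 0.2172 -0.3525 -0.1468] shift cm [0.063  3.4123 0.2167] from [ 0.41   -0.2264  0.2991]
```

```bash
python3 -m crank '[[[0,0,0],[0.1,5.4,0.1],0],[[0,0,0],[0.1,5.4,0.1],0],[[0,0,0],[0.1,5.4,0.1],0]]'
python3 - <<'E'
from plan import *
p,Rm,s=cur();print(p,Rm[:,1],s["force"])
tip=p+Rm[:,1]*.173
for n,w in(("top",(285,355,185,245)),("scene",(210,280,130,200))):
    im=robot.capture(n);np.save(f"pics/{n}1.npy",im)
    q=proj(n,[tip])[0];S=8;o=np.clip(cv2.resize(im[w[2]:w[3],w[0]:w[1]],None,fx=S,fy=S,interpolation=cv2.INTER_CUBIC)*1.4,0,255).astype(np.uint8)[...,::-1].copy()
    c=((q-[w[0],w[2]])+.5)*S;cv2.drawMarker(o,tuple(int(v) for v in c),(0,0,255),0,14,2);cv2.imwrite(f"pics/g_{n}.png",o);print(n,q,c)
E
```

```text
time_s: 2.35
eef_pos: [0.4128, -0.222, 0.247]
tcp_rot: [-1.564, 0.169, -0.17]
force: [0.3, -0.3, 0.8]
opening: 0.0003
[ 0.4128 -0.222   0.247 ] [ 0.0002 -0.0003 -1.    ] [ 0.2879 -0.2809  0.7519]
top [315.9693 214.3718] [251.7545 238.9746]
scene [244.5137 162.9525] [280.1099 267.6202]
```

View pics/g_top.png

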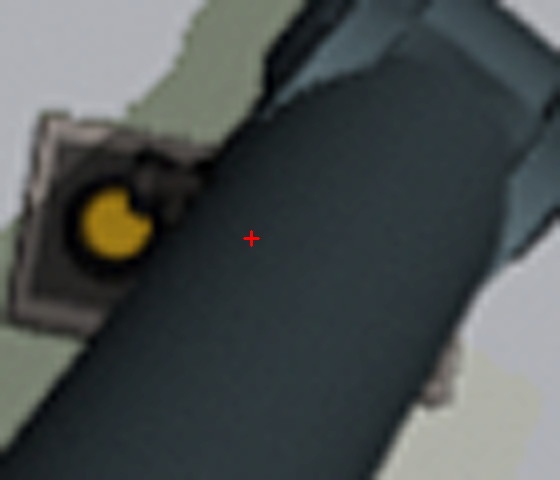

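View pics/g_scene.png

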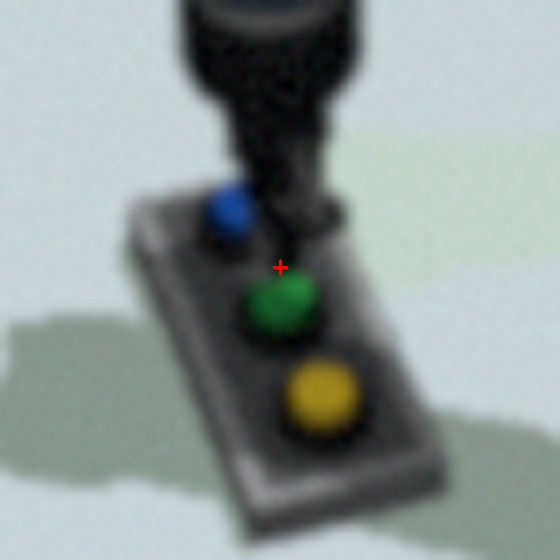

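The scene crop shows the fingertips right above the green cap at (283,298), with the projected tip at (280,267) as expected. Pressing green now.

```bash
python3 -m crank '[[[0,0,0],[-0.1,1.2,-0.3],0],[[0,0,0],[-0.1,2.0,-0.3],0],[[0,0,0],[-0.1,2.4,-0.3],0],[[0,0,0],[-0.1,2.8,-0.3],0],[[0,0,0],[-0.1,2.8,-0.3],0]]'
python3 -m crank '[[[0,0,0],[0,0.15,0],0],[[0,0,0],[0,0.15,0],0]]'
```

```text
time_s: 3.08
eef_pos: [0.4113, -0.2248, 0.2194]
tcp_rot: [-1.562, 0.17, -0.169]
force: [-4.0, 2.9, 14.3]
opening: 0.0002
time_s: 3.32
eef_pos: [0.4113, -0.2251, 0.2191]
tcp_rot: [-1.56, 0.171, -0.169]
force: [-7.1, 4.5, 26.4]
opening: -0.0002
```

At a tip height of 46 mm with 26 N, well over the 5 N spring, green is fully down. Releasing it and moving over yellow.

```bash
python3 -m crank '[[[0,0,0],[0,-1.5,0],0],[[0,0,0],[0,-3,0],0],[[0,0,0],[0,-3,0],0],[[0,0,0],[0,-3,0],0]]'
python3 - <<'E'
from plan import *
p,Rm,s=cur();print(s["force"],s["qvel"])
go([.4235,-.168,.248],np.radians(77.6))
E
```

```text
time_s: 3.82
eef_pos: [0.4109, -0.2242, 0.2466]
tcp_rot: [-1.564, 0.169, -0.169]
force: [-0.1, -0.4, 0.5]
opening: -0.0003
[-0.1136 -0.3904  0.541 ] [ 0.0011  0.0083 -0.0058  0.0042  0.0014  0.0025 -0.0004]
turn deg [-0.0075  0.0699 -0.0237] shift cm [ 0.0265 -0.1394  5.7588] from [ 0.4109 -0.2242  0.2466]
```

```bash
python3 -m crank '[[[0,0,0],[0,0,3],0],[[0,0,0],[0,0,5.7],0],[[0,0,0],[0,0,5.7],0],[[0,0,0],[0,0,5.7],0]]'
python3 - <<'E'
from plan import *
p,Rm,s=cur()
go([.4235,-.168,.2185],np.radians(77.6))
E
```

```text
time_s: 4.32
eef_pos: [0.4229, -0.1692, 0.2465]
tcp_rot: [-1.565, 0.17, -0.169]
force: [-0.9, 0.5, -0.0]
opening: 0.0003
turn deg [ 0.0443  0.0408 -0.038 ] shift cm [0.0313 2.8034 0.136 ] from [ 0.4229 -0.1692  0.2465]
```

```bash
python3 -m crank '[[[0,0,0],[0,1.4,0.1],0],[[0,0,0],[0,2.2,0.1],0],[[0,0,0],[0,2.7,0.1],0],[[0,0,0],[0,2.95,0.1],0],[[0,0,0],[0,2.95,0.1],0]]'
python3 -m crank '[[[0,0,0],[0,0,0],0]]'
```

```text
time_s: 4.95
eef_pos: [0.4232, -0.169, 0.2191]
tcp_rot: [-1.561, 0.173, -0.168]
force: [-8.7, 2.6, 26.2]
opening: 0.0004
time_s: 5.08
eef_pos: [0.4231, -0.169, 0.2191]
tcp_rot: [-1.561, 0.173, -0.168]
force: [-8.0, 2.2, 26.0]
opening: 0.0003
```

```bash
python3 -m crank '[[[0,0,0],[0,-1.5,0],0],[[0,0,0],[0,-3,0],0],[[0,0,0],[0,-3,0],0],[[0,0,0],[0,-3,0],0]]'
python3 -m crank '[[[0,0,0],[0,0,-4],0],[[0,0,0],[0,0,-8],0],[[0,0,0],[0,0,-11.6],0],[[0,0,0],[0,0,-11.6],0],[[0,0,0],[0,0,-11.6],0]]'
python3 - <<'E'
from plan import *
go([.399,-.281,.2185],np.radians(77.6))
E
```

```text
time_s: 5.58
eef_pos: [0.4234, -0.1676, 0.2472]
tcp_rot: [-1.564, 0.169, -0.169]
force: [-0.7, -0.5, 0.2]
opening: 0.0002
time_s: 6.2
eef_pos: [0.3985, -0.2805, 0.2467]
tcp_rot: [-1.563, 0.17, -0.168]
force: [0.3, 1.0, -0.7]
opening: 0.0002
turn deg [-0.0454  0.0504 -0.0945] shift cm [ 0.0647  2.8174 -0.0379] from [ 0.3985 -0.2805  0.2467]
```

```bash
python3 -m crank '[[[0,0,0],[0,1.4,0],0],[[0,0,0],[0,2.2,0],0],[[0,0,0],[0,2.7,0],0],[[0,0,0],[0,2.95,0],0],[[0,0,0],[0,2.95,0],0]]'
python3 -m crank '[[[0,0,0],[0,0,0],0]]'
```

```text
time_s: 6.82
eef_pos: [0.3988, -0.2804, 0.2192]
tcp_rot: [-1.558, 0.17, -0.167]
force: [-5.0, 7.5, 20.3]
opening: 0.0001
time_s: 6.95
eef_pos: [0.3988, -0.2804, 0.2193]
tcp_rot: [-1.559, 0.17, -0.167]
force: [-5.6, 7.0, 20.6]
opening: -0.0
```

```bash
python3 -m crank '[[[0,0,0],[0,0.07,0],0],[[0,0,0],[0,0.07,0],0]]'
python3 -m crank '[[[0,0,0],[0,-1.5,0],0],[[0,0,0],[0,-3,0],0],[[0,0,0],[0,-7,0],0],[[0,0,0],[0,-12,0],0],[[0,0,0],[0,-12,0],0]]'
python3 - <<'E'
from plan import *
f=np.load("fit.npz")["pt"];print(f)
go([f[0],f[1],.34],np.radians(77.5))
E
```

```text
time_s: 7.2
eef_pos: [0.3988, -0.2806, 0.2191]
tcp_rot: [-1.558, 0.17, -0.167]
force: [-6.5, 7.1, 26.6]
opening: 0.0001
time_s: 7.82
eef_pos: [0.4, -0.2828, 0.341]
tcp_rot: [-1.566, 0.162, -0.177]
force: [-0.4, -0.6, 0.5]
opening: -0.0001
[ 0.4095  0.199  -0.2186]
turn deg [0.0531 0.1299 0.5284] shift cm [-9.3909 -0.0272 47.2656] from [ 0.4    -0.2828  0.341 ]
```

All three keys bottomed at the same height (tip 46 mm, 26 N), in the order asked. Moving over the tray with the gripper opening.

```bash
python3 -m crank '[[[0,0,0.5],[-9.4,-1,47.3],60],[[0,0,0.5],[-9.4,-1,47.3],60],[[0,0,0.5],[-9.4,-1,47.3],60],[[0,0,0.5],[-9.4,-1,47.3],60],[[0,0,0.5],[-9.4,-1,47.3],60]]'
python3 - <<'E'
from plan import *
f=np.load("fit.npz")["pt"]
go([f[0],f[1],.30],np.radians(77.5))
E
```

```text
time_s: 8.45
eef_pos: [0.4039, 0.033, 0.3432]
tcp_rot: [-1.563, 0.176, -0.162]
force: [1.4, -0.6, 0.1]
opening: 0.051
turn deg [-0.0219  0.1458 -0.5171] shift cm [-2.9581  4.3484 16.3341] from [0.4039 0.033  0.3432]
```

```bash
python3 -m crank '[[[0,0,-0.5],[-3,3,16.3],60],[[0,0,-0.5],[-3,3,16.3],60],[[0,0,-0.5],[-3,3,16.3],60],[[0,0,-0.5],[-3,3,16.3],60],[[0,0,-0.5],[-3,3,16.3],60]]'
python3 - <<'E'
from plan import *
f=np.load("fit.npz")["pt"]
p,Rm,s=cur();print(p,Rm[:,1])
go([f[0],f[1],.30],np.radians(77.5))
for n,w in(("top",(150,240,170,240)),("scene",(275,355,225,295))):
    im=robot.capture(n);np.save(f"pics/{n}2.npy",im)
    S=8;o=np.clip(cv2.resize(im[w[2]:w[3],w[0]:w[1]],None,fx=S,fy=S,interpolation=cv2.INTER_CUBIC)*1.4,0,255).astype(np.uint8)[...,::-1].copy()
    cv2.imwrite(f"pics/t_{n}.png",o)
E
```

```text
time_s: 9.07
eef_pos: [0.4097, 0.196, 0.313]
tcp_rot: [-1.566, 0.171, -0.169]
force: [0.8, 0.4, 0.7]
opening: 0.0514
[0.4097 0.196  0.313 ] [-0.0016 -0.0021 -1.    ]
turn deg [ 0.1342  0.1285 -0.0627] shift cm [-0.078   1.2999  0.2901] from [0.4097 0.196  0.313 ]
```

View pics/t_top.png

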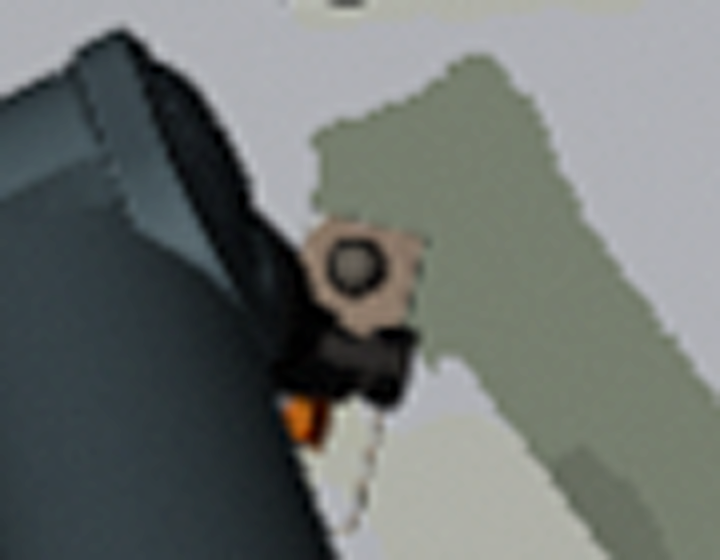

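View pics/t_scene.png

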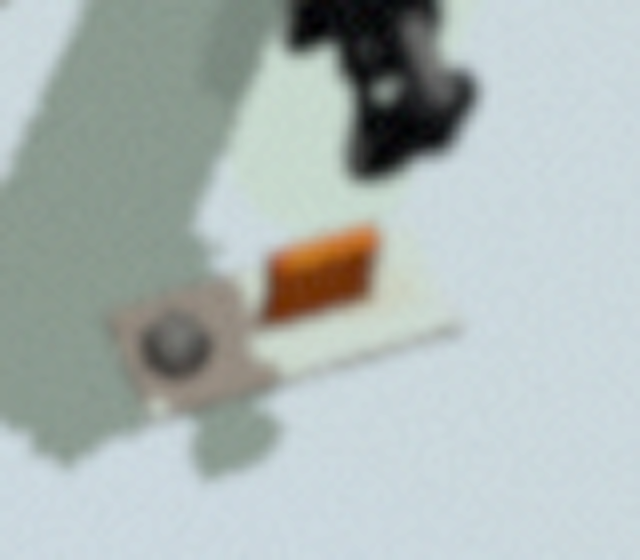

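The ball (scene crop (178,345)) is in its ring, and the open fingers hang above the fin at (325,270). I'll check the fin position, then descend.

```bash
python3 - <<'E'
from plan import *
f=np.load("fit.npz")["pt"];c,s=np.cos(f[2]),np.sin(f[2])
def loc(P): d=P[:,:2]-f[:2];return 1e3*np.c_[c*d[:,0]+s*d[:,1],-s*d[:,0]+c*d[:,1]]
cs=lambda q:(np.array(q)+.5)/8-.5+[275,225]
# top face corners scene: front-left, front-right, back-left, back-right
print("scene top-face",loc(back("scene",cs([(270,260),(375,240),(270,248),(376,226)]),.052)))
t=np.load("pics/top0.npy")
ct=lambda q:(np.array(q)+.5)/6-.5+[100,190]
print("top  top-face", loc(back("top",ct([(528,130),(545,134),(530,214),(513,206)]),.052)))
E
python3 -m crank '[[[0,0,0],[-0.1,2,0.3],60],[[0,0,0],[-0.1,4,0.3],60],[[0,0,0],[-0.1,4,0.3],60]]'
python3 - <<'E'
from plan import *
f=np.load("fit.npz")["pt"]
p,Rm,s=cur();print(p,s["opening"])
go([f[0],f[1],.192],np.radians(77.5))
E
```

```text
scene top-face [[ 22.2355  -0.9764]
 [-18.9211   3.8764]
 [ 20.2304  -5.8615]
 [-21.7382  -1.7095]]
top  top-face [[ 21.3319   5.8049]
 [ 21.0751  -3.8632]
 [-23.5206  -6.1714]
 [-21.14     3.9509]]
time_s: 9.55
eef_pos: [0.4091, 0.1982, 0.2728]
tcp_rot: [-1.567, 0.174, -0.17]
force: [-0.2, 0.3, 0.1]
opening: 0.0513
[0.4091 0.1982 0.2728] 0.05128612643679352
turn deg [ 0.1666 -0.0138 -0.1288] shift cm [0.0421 8.0841 0.1139] from [0.4091 0.1982 0.2728]
```

```bash
python3 -m crank '[[[0,0,0],[0,3,0.1],60],[[0,0,0],[0,6,0.1],60],[[0,0,0],[0,8.2,0.1],60],[[0,0,0],[0,8.2,0.1],60],[[0,0,0],[0,8.2,0.1],60]]'
python3 - <<'E'
from plan import *
f=np.load("fit.npz")["pt"]
p,Rm,s=cur();print(p,s["opening"],s["force"])
go([f[0],f[1],.191],np.radians(77.5))
im=robot.capture("scene");crop(im,275,355,215,295,8,"pics/d1.png")
E
```

```text
time_s: 10.18
eef_pos: [0.4108, 0.2009, 0.1931]
tcp_rot: [-1.563, 0.169, -0.171]
force: [0.2, -0.2, 0.6]
opening: 0.0511
[0.4108 0.2009 0.1931] 0.05107362190255347 [ 0.1862 -0.1554  0.5625]
turn deg [-0.0883  0.0877  0.0847] shift cm [-0.0799  0.2106 -0.2153] from [0.4108 0.2009 0.1931]
```

View pics/d1.png

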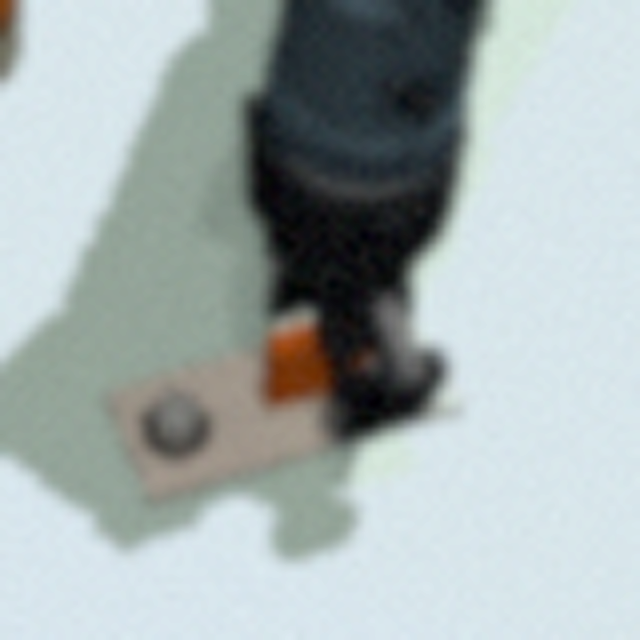

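```bash
python3 - <<'E'
from plan import *
p,Rm,s=cur()
for sz in(.0255,-.0255,.04):
  for sx in(-.011,.011):
    q=p+Rm@np.array([sx,.168,sz]);print(sz,sx,(proj("scene",[q])[0]-[275,215]+.5)*8)
f=np.load("fit.npz")["pt"];c,s_=np.cos(f[2]),np.sin(f[2])
for x in(-.022,.022): print("fin top",x,(proj("scene",[[f[0]+c*x,f[1]+s_*x,.052]])[0]-[275,215]+.5)*8)
E
```

```text
0.0255 -0.011 [372.4379 415.5243]
0.0255 0.011 [319.2712 432.0706]
-0.0255 -0.011 [320.3486 307.1471]
-0.0255 0.011 [268.0823 323.0391]
0.04 -0.011 [387.6343 447.1421]
0.04 0.011 [334.2062 463.8818]
fin top -0.022 [378.9078 309.952 ]
fin top 0.022 [272.0548 342.4324]
```

The predicted tip pixels agree with the picture to within about 3 mm, so the grasp is fine. I'll centre slightly and close.

```bash
python3 -m crank '[[[0,0,0],[0,0.2,-0.15],60],[[0,0,0],[0,0.2,-0.15],30],[[0,0,0],[0,0.2,-0.15],15],[[0,0,0],[0,0.2,-0.15],8],[[0,0,0],[0,0.2,-0.15],4]]' 50
python3 -m crank '[[[0,0,0],[0,0,0],0],[[0,0,0],[0,0,0],0],[[0,0,0],[0,0,0],0],[[0,0,0],[0,0,0],0]]' 60
python3 - <<'E'
from plan import *
p,Rm,s=cur();print(p,Rm,s["opening"],s["force"],s["moment"])
E
```

```text
time_s: 10.85
eef_pos: [0.4098, 0.1996, 0.1901]
tcp_rot: [-1.564, 0.169, -0.17]
force: [-0.5, 0.6, 3.3]
opening: 0.0095
time_s: 11.35
eef_pos: [0.4097, 0.1996, 0.1902]
tcp_rot: [-1.564, 0.169, -0.169]
force: [0.0, -1.1, 6.2]
opening: 0.009
[0.4097 0.1996 0.1902] [[ 0.9768  0.0001  0.214 ]
 [-0.214   0.0002  0.9768]
 [ 0.     -1.      0.0002]] 0.009042748016744758 [ 0.0367 -1.0883  6.243 ] [-0.1146  0.1659 -0.0543]
```

```bash
python3 -m crank '[[[0,0,0],[0,-0.2,0],0],[[0,0,0],[0,-0.6,0],0],[[0,0,0],[0,-1.2,0],0],[[0,0,0],[0,-2,0],0],[[0,0,0],[0,-3,0],0]]'
python3 -m crank '[[[0,0,0],[0,-1,0],0],[[0,0,0],[0,-2,0],0],[[0,0,0],[0,-3,0],0],[[0,0,0],[0,-3.5,0],0],[[0,0,0],[0,-3.5,0],0]]'
python3 - <<'E'
from plan import *
p,Rm,s=cur();print(p,Rm,s["opening"],s["force"],s["moment"])
im=robot.capture("scene");np.save("pics/s3.npy",im);crop(im,275,355,200,280,8,"pics/l1.png")
im=robot.capture("top");np.save("pics/t3.npy",im);crop(im,150,240,170,240,8,"pics/l1t.png")
E
```

```text
time_s: 11.98
eef_pos: [0.4095, 0.1995, 0.2205]
tcp_rot: [-1.564, 0.169, -0.169]
force: [1.0, -0.4, -2.8]
opening: 0.0094
time_s: 12.6
eef_pos: [0.4097, 0.1997, 0.2553]
tcp_rot: [-1.563, 0.169, -0.17]
force: [-0.6, -0.7, -1.7]
opening: 0.0092
[0.4097 0.1997 0.2553] [[ 0.9769  0.0007  0.2139]
 [-0.2139  0.0007  0.9769]
 [ 0.0005 -1.      0.0009]] 0.0091902996078878 [-0.6165 -0.6694 -1.6758] [ 0.0007  0.0578 -0.0017]
```

View pics/l1.png

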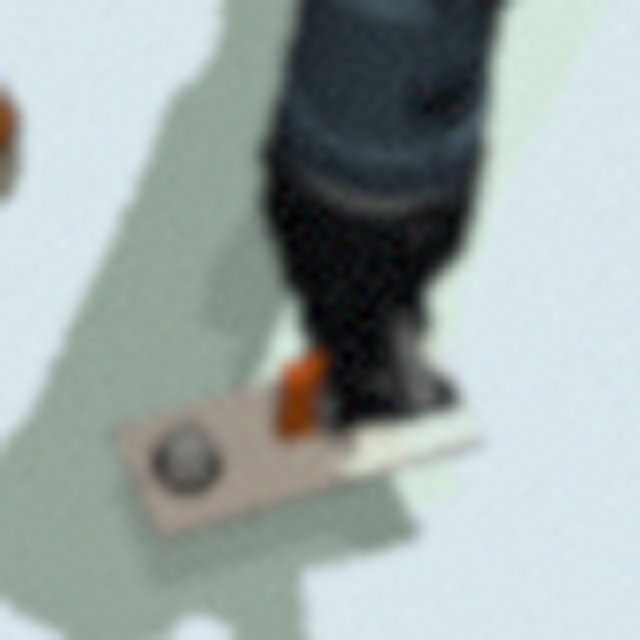

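View pics/l1t.png

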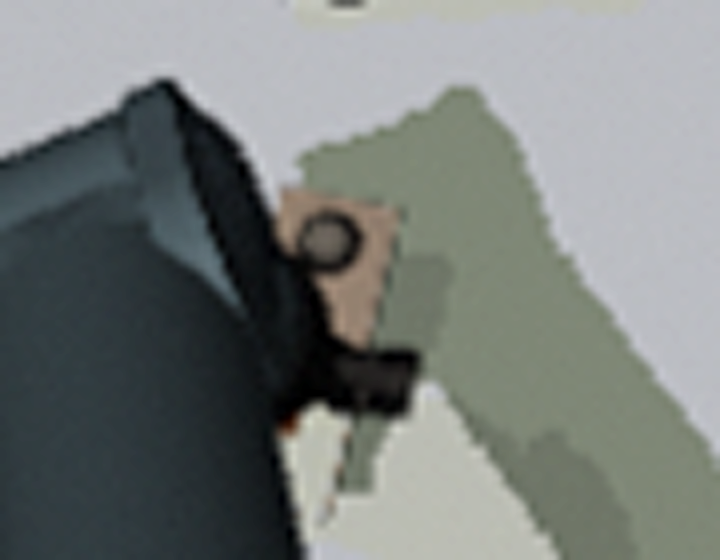

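The lift is good: the ball is still in the ring at scene crop (187,460) and top crop (328,240). Next I'll triangulate the ball and plan the carry.

```bash
cat > tri.py <<'E'
from plan import *
def tri(us,ut):
    from scipy.optimize import least_squares
    r=least_squares(lambda P:np.r_[(proj("scene",[P])[0]-us),(proj("top",[P])[0]-ut)],[.45,.1,.1]);return r.x,r.fun
E
python3 - <<'E'
from tri import *
print(tri((np.array([187,460])+.5)/8-.5+[275,200],(np.array([328,240])+.5)/8-.5+[150,170]))
p,Rm,s=cur();print("expected",p+Rm@np.array([.058,.190-.016,0]))
go([.464,-.034,.36],np.radians(96.3))
E
```

```text
(array([0.4668, 0.1873, 0.0748]), array([-0.0557, -0.008 , -0.0399,  0.0465]))
expected [0.466  0.187  0.0807]
turn deg [  0.0166 -18.6498  -0.0258] shift cm [ 10.3237 -10.5247 -21.6454] from [0.4094 0.1995 0.2547]
```

```bash
python3 -m crank '[[[0,-1,0],[0.5,-1.5,-1],0],[[0,-3,0],[1.5,-4,-3],0],[[0,-5.5,0],[3,-6.5,-6],0],[[0,-8,0],[4.5,-8.5,-9],0],[[0,-10.5,0],[6,-10,-12],0]]'
python3 - <<'E'
from plan import *
go([.464,-.034,.36],np.radians(96.3));print(cur()[2]["opening"])
E
```

```text
time_s: 13.32
eef_pos: [0.4429, 0.0673, 0.3565]
tcp_rot: [-1.57, 0.024, -0.026]
force: [-0.0, -0.8, -3.0]
opening: 0.0091
turn deg [-0.0407 -8.1151  0.0843] shift cm [  2.434   -0.3519 -10.0528] from [0.4429 0.0673 0.3565]
0.00911232229417269
```

```bash
python3 -m crank '[[[0,-2.5,0],[0.7,-0.1,-3],0],[[0,-5,0],[1.4,-0.2,-6],0],[[0,-7,0],[2,-0.3,-8.5],0],[[0,-8.1,0],[2.4,-0.4,-9.8],0],[[0,-8.1,0],[2.4,-0.4,-9.8],0]]'
python3 - <<'E'
from plan import *
p,Rm,s=cur();print(Rm)
f=np.load("fit.npz")["pi"];print(f)
foc=np.array([f[0]-.0008,f[1]-.001]);d=np.array([np.cos(f[2]),np.sin(f[2])])
t=foc-.058*d;print("target handle",t,"yaw",90+np.degrees(f[2]))
go([t[0],t[1],.350],np.pi/2+f[2])
E
```

```text
time_s: 13.95
eef_pos: [0.4632, -0.0315, 0.3595]
tcp_rot: [-1.57, -0.083, 0.082]
force: [-0.0, -0.1, -2.2]
opening: 0.0093
[[ 0.9945  0.0004 -0.1047]
 [ 0.1047 -0.0003  0.9945]
 [ 0.0004 -1.     -0.0003]]
[ 0.671  -0.0097  0.1104]
target handle [ 0.6126 -0.0171] yaw 96.32828721584235
turn deg [ 0.0174 -0.3204  0.0234] shift cm [15.0082  0.9521 -0.1333] from [ 0.4632 -0.0315  0.3595]
```

```bash
python3 -m crank '[[[0,0,0],[1.5,0,0],0],[[0,-0.3,0],[4,0,0],0],[[0,-0.3,0],[6.5,0,0],0],[[0,-0.3,0],[9,0,0],0],[[0,-0.3,0],[10.5,0,0],0]]'
python3 -m crank '[[[0,0,0],[1.5,0.2,0],0],[[0,0,0],[3,0.5,0],0],[[0,0,0],[4,0.8,0],0],[[0,0,0],[4.5,0.9,0],0],[[0,0,0],[4.5,0.9,0],0]]'
python3 - <<'E'
from plan import *
p,Rm,s=cur();print(p,Rm,s["opening"],s["force"])
for n,w in(("top",(172,302,110,190)),("scene",(150,270,150,270))):
    im=robot.capture(n);np.save(f"pics/{n}4.npy",im);crop(im,*w,6 if n=="top" else 5,f"pics/f_{n}.png")
E
```

```text
time_s: 14.58
eef_pos: [0.5695, -0.0158, 0.3586]
tcp_rot: [-1.569, -0.092, 0.092]
force: [0.3, 0.4, -2.2]
opening: 0.0093
time_s: 15.2
eef_pos: [0.6125, -0.0128, 0.3497]
tcp_rot: [-1.569, -0.089, 0.09]
force: [-0.4, 1.2, -2.5]
opening: 0.0095
[ 0.6125 -0.0128  0.3497] [[ 0.9935 -0.0006 -0.1138]
 [ 0.1138 -0.0001  0.9935]
 [-0.0006 -1.     -0.0001]] 0.009548690542740794 [-0.417   1.1769 -2.463 ]
```

View pics/f_top.png

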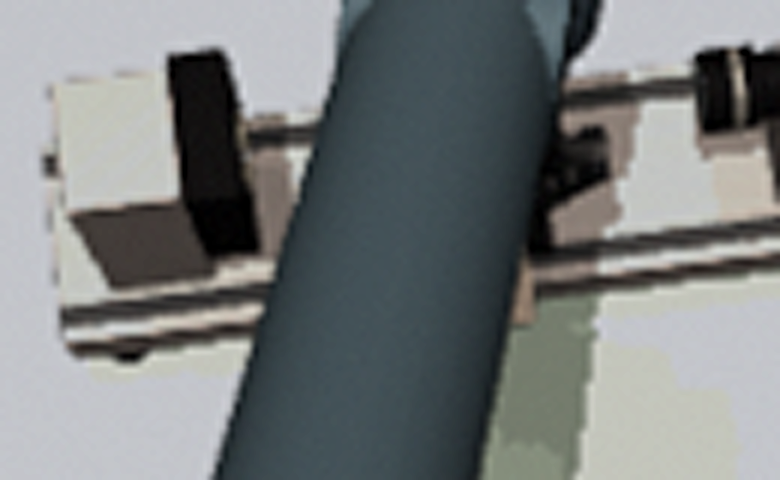

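View pics/f_scene.png

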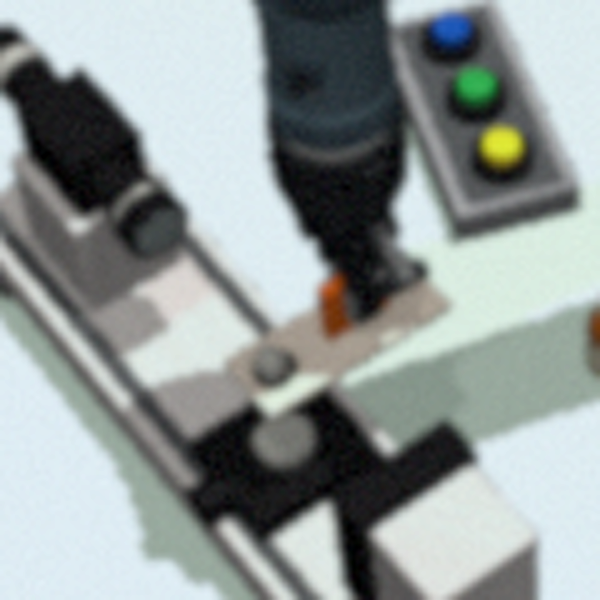

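The scene crop shows the ball in its ring at (274,366), held between the lens at (160,220) and the lamp. The arm hides the tray in the top view. I'll check position and level with an enlarged overlay.

```bash
cat > ov.py <<'E'
from plan import *
import sys
def ov(im,fn,w=(190,245,200,240),S=14):
    p,Rm,s=cur();f=np.load("fit.npz")["pi"]
    T=lambda P:p+(np.array(P,float)*[1,-1,-1])@np.array([[1,0,0],[0,0,1],[0,1,0]])@Rm.T if False else p+np.array([Rm@np.array([x,.190-z,y]) for x,y,z in P])
    o=np.clip(cv2.resize(im[w[2]:w[3],w[0]:w[1]],None,fx=S,fy=S,interpolation=cv2.INTER_CUBIC)*1.4,0,255).astype(np.uint8)[...,::-1].copy()
    def pl(P,col):
        q=(proj("scene",P)-[w[0],w[2]]+.5)*S-.5;cv2.polylines(o,[np.round(q).astype(np.int32)],False,col,1,cv2.LINE_AA);return q
    print("corners",pl(T([(.078,.025,.006),(.078,-.025,.006),(-.052,-.025,.006),(-.052,.025,.006),(.078,.025,.006)]),(0,0,255)))
    print("ball exp",T([(.058,0,.016)]),pl(T([(.058,0,.016)]*2),(0,0,255)))
    c=np.cos(f[2]);s_=np.sin(f[2]);F=np.array([f[0]-.0008,f[1]-.001,.17])
    q=pl([F]*2,(0,255,0))[0];cv2.drawMarker(o,tuple(int(v) for v in q),(0,255,0),0,20,1);print("focus",F,q)
    q=pl(T([(.058,0,.016)]*2),(0,0,255))[0];cv2.drawMarker(o,tuple(int(v) for v in q),(0,0,255),0,20,1)
    cv2.imwrite(fn,o)
if __name__=="__main__": ov(np.load("pics/scene4.npy"),"pics/ov4.png")
E
python3 ov.py
```

```text
corners [[196.8032 460.0275]
 [ 63.4252 302.5926]
 [570.3369  -1.4966]
 [707.6919 145.3572]
 [196.8032 460.0275]]
ball exp [[ 0.6696 -0.0064  0.1759]] [[205.6691 303.9014]
 [205.6691 303.9014]]
focus [ 0.6702 -0.0107  0.17  ] [196.1577 306.952 ]
```

View pics/ov4.png

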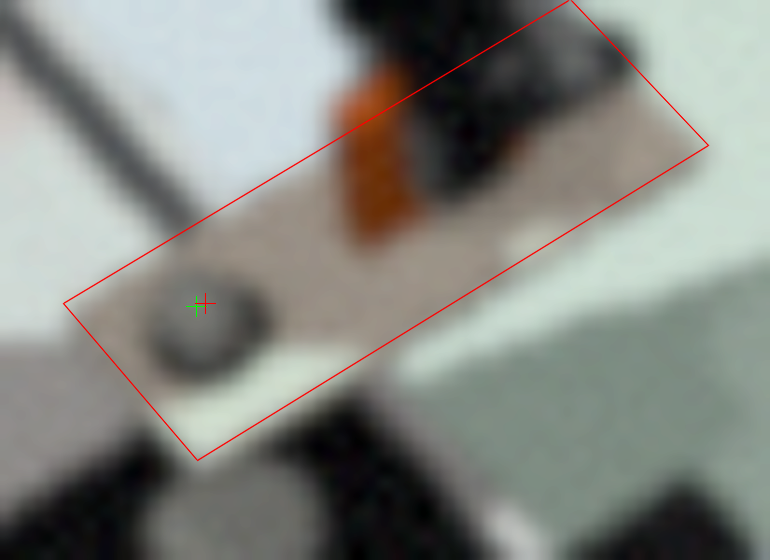

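```bash
python3 - <<'E'
from tri import *
u=lambda x,y,a,b,s:(np.array([x,y])+.5)/s-.5+[a,b]
print("pre",tri(u(102,197,280,235,6),u(567,79,100,190,6))[0],tri(u(178,345,275,225,8),u(355,265,150,170,8))[0])
print("lift",tri(u(187,460,275,200,8),u(328,240,150,170,8))[0])
for k,(a,b) in {"y":((249.89,179.156),(299,212.5)),"g":((244.81,167.04),(316.12,215.88)),"b":((239.92,155.98),(333.26,219.26))}.items(): print(k,tri(a,b)[0])
a2=u(212,162,262,105,8);b1=u(345,380,138,148,8);print("lens",tri(b1,a2))
print("foot",tri(u(157,82,183,225,6.6),u(630,215,172,112,8)))
E
```

```text
pre [0.4662 0.1855 0.0102] [0.4662 0.1863 0.0098]
lift [0.4668 0.1873 0.0748]
y [ 0.423 -0.17   0.046]
g [ 0.4105 -0.2266  0.0471]
b [ 0.3983 -0.2837  0.0449]
lens (array([ 0.6849, -0.1298,  0.1741]), array([ 0.3402,  0.1258,  0.2386, -0.288 ]))
foot (array([ 0.6694, -0.0104,  0.0877]), array([-0.004 , -0.0012, -0.003 ,  0.0035]))
```

The lift triangulates with no slip: 64.6 mm against 65.1 mm of arm travel, with the cameras' z bias of about -6 mm near the tray cancelling. I'll move to the nominal target, let it settle, and re-check.

```bash
python3 -m crank '[[[0,0,0],[0,0,0],0],[[0,0,0],[0,0,0],0]]'
python3 - <<'E'
from plan import *
go([.6126,-.0171,.344],np.radians(96.33))
E
```

```text
time_s: 15.55
eef_pos: [0.6122, -0.0128, 0.3501]
tcp_rot: [-1.569, -0.09, 0.089]
force: [0.0, 0.4, -1.6]
opening: 0.0094
turn deg [-0.0138  0.2048  0.0064] shift cm [-0.0113  0.6069 -0.4346] from [ 0.6122 -0.0128  0.3501]
```

```bash
python3 -m crank '[[[0,0.1,0],[0,0.3,-0.2],0],[[0,0.2,0],[0,0.6,-0.4],0],[[0,0.2,0],[0,0.6,-0.4],0],[[0,0.2,0],[0,0.6,-0.4],0]]'
python3 - <<'E'
from ov import *
p,Rm,s=cur();print(p,s["qvel"])
ims=[robot.capture("scene") for _ in range(6)];im=np.mean(ims,0);np.save("pics/scene5.npy",im.astype(np.uint8))
t=np.mean([robot.capture("top") for _ in range(4)],0).astype(np.uint8);np.save("pics/top5.npy",t);crop(t,172,302,110,190,6,"pics/f5_top.png")
p,Rm,s=cur();print(p)
ov(im.astype(np.float32),"pics/ov5.png")
E
```

```text
time_s: 16.05
eef_pos: [0.6129, -0.0167, 0.3438]
tcp_rot: [-1.569, -0.087, 0.087]
force: [0.0, 0.8, -2.4]
opening: 0.0094
[ 0.6129 -0.0167  0.3438] [-0.0028 -0.0012  0.0003 -0.0026 -0.0002 -0.0025  0.0056]
[ 0.6129 -0.0166  0.3439]
corners [[186.4887 464.8104]
 [ 54.4859 307.6093]
 [560.5816   6.0081]
 [696.6087 152.727 ]
 [186.4887 464.8104]]
ball exp [[ 0.6705 -0.0102  0.1699]] [[195.9003 309.3595]
 [195.9003 309.3595]]
focus [ 0.6702 -0.0107  0.17  ] [196.1577 306.952 ]
```

View pics/ov5.png

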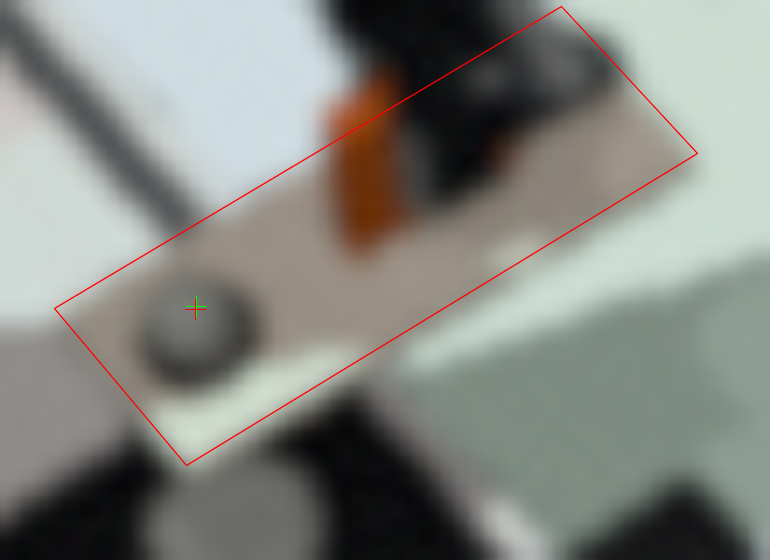

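The FK-projected ball is 1 to 1.5 px from the observed one, which is a camera bias. I'll use the ball, whose position FK gives exactly, to measure that bias here and refit the instrument with it.

```bash
cat > bias.py <<'E'
from ov import *
def render(n,img,p,Rm,w,S,fn,offs):
    tiles=[]
    a=img[w[2]:w[3],w[0]:w[1]].astype(np.float32);lo,hi=np.percentile(a,1),np.percentile(a,99)
    a=np.clip((a-lo)/(hi-lo)*255,0,255)
    o0=cv2.resize(a,None,fx=S,fy=S,interpolation=cv2.INTER_CUBIC);o0=np.clip(o0,0,255).astype(np.uint8)[...,::-1].copy()
    th=np.linspace(0,2*np.pi,60);T=lambda P:p+np.array([Rm@np.array([x,.190-z,y]) for x,y,z in P])
    cam=C[n]["eye"];bc=T([(.058,0,.016)])[0];d=(cam-bc)/np.linalg.norm(cam-bc);e1=np.cross(d,[0,0,1]);e1/=np.linalg.norm(e1);e2=np.cross(d,e1)
    B=np.array([bc+.01*(np.cos(t)*e1+np.sin(t)*e2) for t in th])
    Rg=T([(.058+.0135*np.cos(t),.0135*np.sin(t),.009) for t in th])
    Pl=T([(.078,.025,.006),(.078,-.025,.006),(-.052,-.025,.006),(-.052,.025,.006),(.078,.025,.006)])
    for of in offs:
        o=o0.copy()
        if of is not None:
          for P,c in((B,(0,0,255)),(Rg,(0,255,0)),(Pl,(255,0,0))):
            q=(proj(n,P)+of-[w[0],w[2]]+.5)*S-.5;cv2.polylines(o,[np.round(q*16).astype(np.int32)],False,c,1,cv2.LINE_AA,4)
        tiles.append(o)
    cv2.imwrite(fn,np.hstack(tiles))
if __name__=="__main__":
    p,Rm,s=cur()
    render("scene",np.load("pics/scene5.npy"),p,Rm,(192,216,254,280),16,"pics/bb.png",[None,(0,1.3)])
    # lifted pose
    Rl=np.array([[.9769,.0007,.2139],[-.2139,.0007,.9769],[.0005,-1,.0009]]);pl=np.array([.4097,.1997,.2553])
    render("scene",np.load("pics/s3.npy"),pl,Rl,(285,309,245,271),16,"pics/bl.png",[None,(0,.8)])
    render("top",np.load("pics/t3.npy"),pl,Rl,(180,204,188,214),16,"pics/bt.png",[None,(0.3,0)])
E
python3 bias.py
```

```text
(no output)
```

View pics/bb.png

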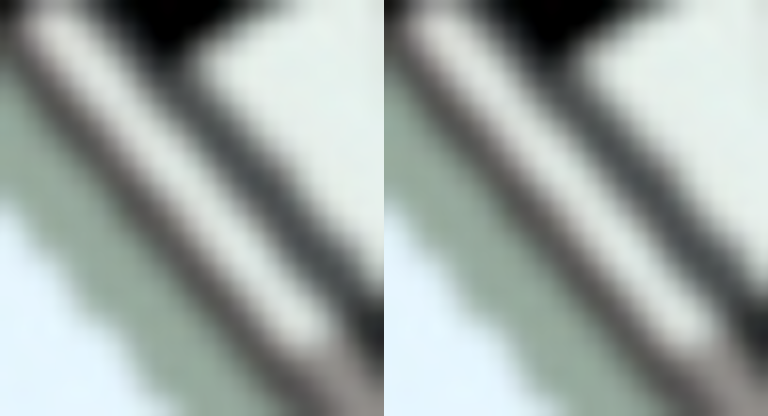

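View pics/bl.png

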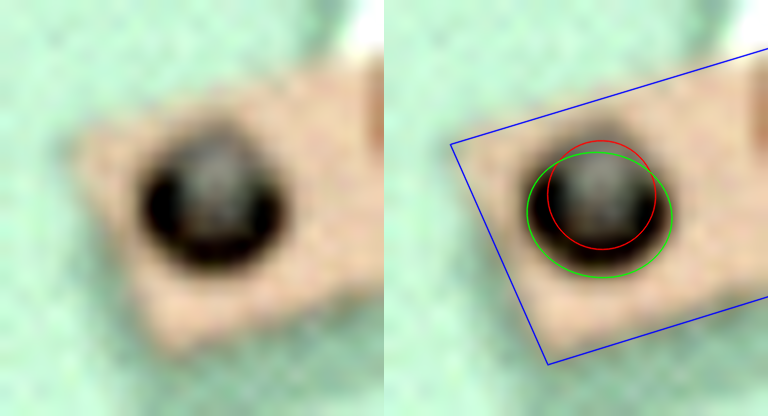

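View pics/bt.png

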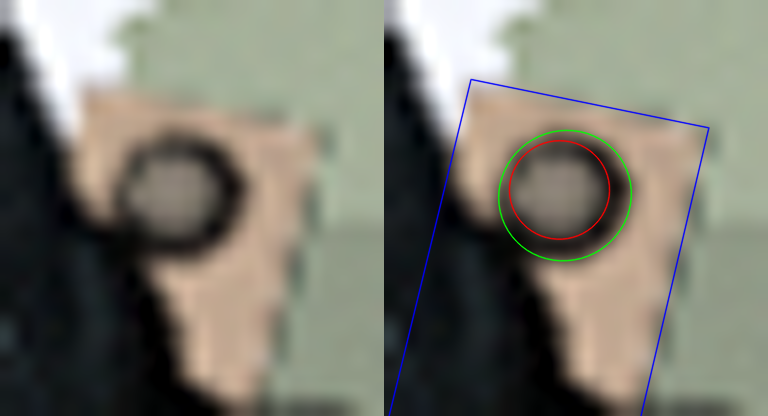

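```bash
python3 - <<'E'
from bias import *
p,Rm,s=cur();print(p)
render("scene",np.load("pics/scene5.npy"),p,Rm,(191,215,212,238),16,"pics/bb2.png",[None,(0,.2)])
render("scene",np.load("pics/scene5.npy"),p,Rm,(191,215,212,238),16,"pics/bb3.png",[(0,.6),(-.3,.9)])
E
```

```text
[ 0.6129 -0.0166  0.3439]
```

View pics/bb2.png

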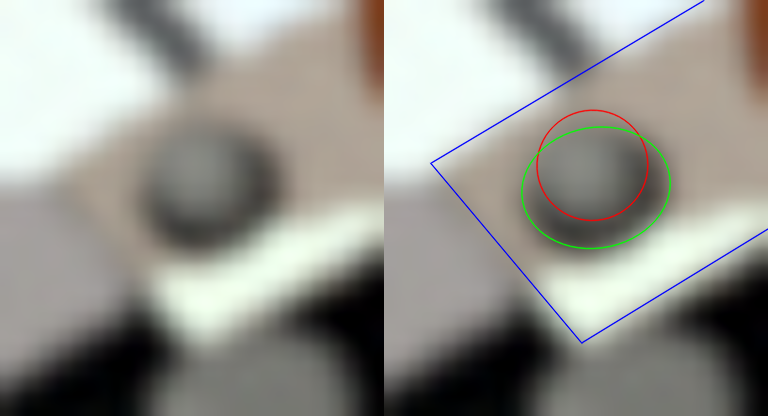

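View pics/bb3.png

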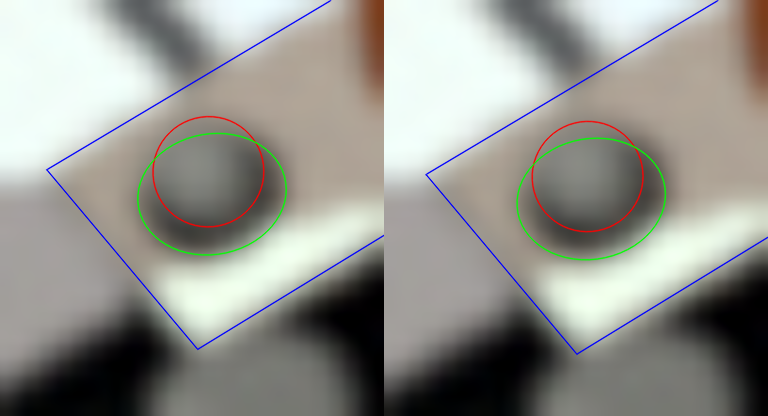

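The bias is small: about (0, +0.5) px in the scene view and (+0.3, 0) px in the top view. Refitting the instrument with those corrections.

```bash
cat > fit3.py <<'E'
import io,contextlib
with contextlib.redirect_stdout(io.StringIO()):
    from fit2 import *
B={"scene":np.array([0,.5]),"top":np.array([.3,0])}
lamp=[("top",(.0375,.117,.21),a1(297,50)),("top",(-.0375,.117,.21),a1(330,237))]
foot=[("top",(0,0,.088),a1(630,215)),("scene",(0,0,.088),b2(157,82))]
def corr(o): return [(n,P,np.array(uv)-B[n]) for n,P,uv in o]
for lab,o in(("base+lens",base+lens),("lens+lamp top",[lens[0]]+lamp),("lens+foot+lamp",lens+foot+lamp),("all",base+lens+foot+lamp),("base top",base[:2]+foot[:1]),("base scene",base[2:])):
    q,r=fit(corr(o),p2);print(lab,q,"focus",pose(q,[(0,-.001,.17)])[0],"\n",r.round(1).tolist())
E
python3 fit3.py
```

```text
base+lens [ 0.6706 -0.0097  0.1114] focus [ 0.6707 -0.0107  0.17  ] 
 [[-0.4, 0.6], [0.7, -0.4], [-2.4, 0.7], [0.6, -0.4], [-0.8, -0.7], [0.1, 0.5], [0.9, 1.5]]
lens+lamp top [ 0.6716 -0.0079  0.1196] focus [ 0.6717 -0.0088  0.17  ] 
 [[-0.5, -0.1], [1.0, -0.0], [-0.3, 0.1]]
lens+foot+lamp [ 0.6707 -0.0096  0.1167] focus [ 0.6708 -0.0106  0.17  ] 
 [[0.1, 0.2], [0.7, 1.7], [0.0, -0.4], [-0.3, 0.8], [1.6, 0.1], [0.2, 0.3]]
all [ 0.6703 -0.0093  0.1117] focus [ 0.6704 -0.0103  0.17  ] 
 [[-0.6, 0.7], [0.6, -0.3], [-2.2, 0.8], [0.8, -0.3], [-0.6, -0.7], [0.0, 0.5], [1.1, 1.6], [-0.0, -0.3], [-0.1, 0.8], [1.6, 0.1], [0.1, 0.3]]
base top [ 0.6707 -0.0095  0.1059] focus [ 0.6708 -0.0105  0.17  ] 
 [[-0.6, 0.2], [0.6, 0.1], [0.0, -0.4]]
base scene [ 0.6683 -0.0077  0.1167] focus [ 0.6684 -0.0087  0.17  ] 
 [[-0.9, 0.7], [1.9, -0.5], [-0.2, -0.3]]
```

All subsets put the focus at about (0.6705, -0.0104, 0.170) to within 1-2 mm. FK puts the ball at (0.6705, -0.0102, 0.1699). Last check, then I'll hand in.

```bash
python3 -m crank '[[[0,0,0],[0,0,0],0],[[0,0,0],[0,0,0],0],[[0,0,0],[0,0,0],0],[[0,0,0],[0,0,0],0]]'
python3 - <<'E'
from plan import *
p,Rm,s=cur();print("ball",p+Rm@np.array([.058,.174,0]),"tilt",Rm[:,1],s["opening"],s["force"],np.abs(s["qvel"]).max())
im=robot.capture("scene");cv2.imwrite("pics/end.png",cv2.cvtColor(np.clip(cv2.resize(im,(800,600),interpolation=cv2.INTER_CUBIC)*1.2,0,255).astype(np.uint8),cv2.COLOR_RGB2BGR))
E
```

```text
time_s: 17.05
eef_pos: [0.6129, -0.0167, 0.3439]
tcp_rot: [-1.569, -0.087, 0.087]
force: [-0.8, 1.1, -2.4]
opening: 0.009
ball [ 0.6705 -0.0103  0.1699] tilt [-0. -0. -1.] 0.008991779396420698 [-0.7804  1.066  -2.3871] 0.004659717562519131
```

View pics/end.png

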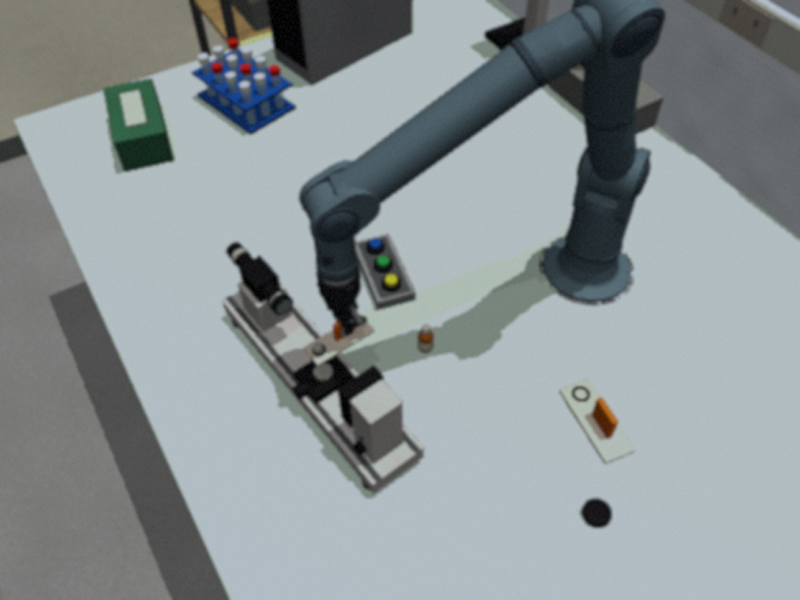

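The end picture shows the tray with the ball at (318,349) in the gap. The vial (426,338) and lens cap (597,513) are where they started. The jar is only hidden behind the elbow in this view, and nothing went near it.

```bash
python3 -c "
from plant import robot
print(robot.sign_off())"
```

```text
the job is handed in; nothing more can be done
None
```

The job is handed in at about 17 s of the 67 s allowed. I pressed green, then yellow, then blue, and the tray is now held still in the gap with the ball at the viewing point.

- **Keys:** each one bottomed with the fingertips at 46 mm and about 26 N (the spring needs 5 N), and I let each up before the next.
- **Tray:** I used the 130 x 50 mm tray holding the ball, not the larger one (about 176 x 66 mm) with an empty pocket. It did not slip when lifted: 64.6 mm seen by the cameras against 65.1 mm of arm travel.
- **Final position:** the arm's own position puts the ball at (0.6705, -0.0103, 0.1699). My fitted viewing point is about (0.6705, -0.0104, 0.170), and fits from different parts of the instrument agree to about 2 mm. The tool points straight down to within rounding, and the ball was in its ring in the last picture.
- **Bystanders:** the vial and lens cap are where they started. The jar was hidden behind the arm at the end, so I could not check it by eye, but nothing passed near it.

**Checks that disagreed:**
- The arm hid the ball from the top camera in the gap, so the final check rests on the scene camera and the arm's position reading.
- My first picks of the ball in the images made it look 5–6 mm too low. Overlaying the ball and ring outlines cut this to about 0.5 px.
- The lens in the scene picture stayed 1–2 px off the fit.

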